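# Scoop walnuts from the tray into the bowl

### The arm

A 7-joint arm with a two-finger parallel gripper is mounted at the origin on a cart in front of the work surface, level with it; the furniture and walls round the work are solid. World frame = base frame: x ahead of the robot, y to its left, z up, the work surface at z = 0. Lengths are in m, angles in rad, forces in N, time in s.
With the tool pointing down it reaches from about 0.425 to 0.875 m from the base axis. Payload 8.4 kg.
Tool frame: the origin (TCP) lies midway between the tips of the shut fingers; the grasp point (between the pads) lies 19 mm behind it; z points along the fingers, y is the direction in which the jaws open and shut (so a half turn about z gives the same grasp; the last joint's range is limited). The gripper opens to 87 mm and grips with 3 to 60 N. Pads are 19 mm wide; open, the fingers measure 117 mm over their backs; the gripper's body (75 mm by 190 mm) begins 51 mm behind the grasp point.
Start: joints at [1.141, 0.333, 0.04, 1.465, -0.013, 1.343, -0.059], TCP at [0.211, -0.615, 0.223] pointing down, gripper open.
Joint ranges: [-2.58, 2.58], [-0.38, 2.09], [-1.3, 1.39], [0.25, 2.4], [-1.5, 4.64], [0.08, 2.09], [-2.65, 2.65]. Speed limits (rad/s): [2.22, 2.22, 2.79, 2.79, 3.14, 3.14, 3.14].

### API

Orientations are given as a 3x3 rotation matrix whose columns are the frame's x, y, z axes.
In Python, from station import * gives the robot as it stands. Calls block until the motion is done:
- move_ptp(position, orientation): joint-space move of the TCP to a pose.
- line_to(position, feed=0.15, attitude=None): straight line of the TCP; attitude=None keeps the orientation; feed is the mean speed in m/s.
- movej(angles): joint-space move.
- move_gripper(opening): opening from 0.0 (shut) to 1.0 (fully open); the grip force is fixed at half the most; returns when the fingers have stopped.
- sleep(seconds).
- ik(position, orientation): joint angles nearest the present ones, or None.
- read_state(): the state.
- read_camera(name): name is "scene" or "side" or "wrist"; returns a dict with "pixels" (384x512x3 uint8, red, green, blue), "K" (3x3 intrinsics, pixels), "rvec" (rotation vector, rad) and "tvec" (3), from world to camera coordinates, as OpenCV has them. Camera axes: x right, y down, z forward; pixel columns grow to the right and rows downward; lengths in m; the calibration is good to about 2 mm. A picture is of the moment at which its call begins. There is no depth.
A pose or a line that the arm cannot do raises MotionError and nothing moves.
- hand_in(): hands the job in, once; it reports no verdict.
The state is a dict: "clock": time; "qpos": joint angles; "joint_vel": joint speeds; "tau": joint torques, N m; "ee_pos": TCP position; "ee_rot": TCP orientation; "ft_force": force on the tool from outside, world axes, zero at the start; "torque": the same for the moment, N m; "grip_width": opening from 0.0 (shut) to 1.0 (fully open).
Only numpy, scipy, OpenCV 4.12 (cv2) and the standard library are available. Lean on these libraries where they do the work, as an engineer would, in place of code of your own. Each camera call takes 0.05 s, during which the arm holds its last target.

### The job

Take the metal scoop by its black handle, scoop walnuts out of the wooden tray and tip at least three of the four into the blue bowl; use the scoop, not the fingers, on the walnuts. Every walnut must finally lie in the bowl or in the tray, none on the worktop. Then stand the scoop back on the worktop on its flat bottom and let go, and leave the bowl and the things around where they are.

Things in the scene. Friction and masses are not known exactly. Their poses are not given: they have to be found in the camera images.
- scoop_grip (a point): Middle of the scoop's black handle: flat-sided bar 20 mm wide (own y), 16 mm thick, 75 mm of it free. Axes as scoop. The handle slopes up to the rear at 22 deg from level, so a gripper square to it leans 22 deg, fingers pointing down and forward (noseward). This point is 64.6 mm above the scoop's underside and 136 mm behind its nose edge.
- scoop: Loose steel hand scoop, 0.13 kg, standing level on its flat bottom. Origin on the underside, under the middle of the pan; x to the open nose edge (43 mm ahead), y across, z up; the nose starts pointing to the robot's left (world +y, within 0.2 rad).
- scoop_pan (a point): Point in the pan, 15 mm above the scoop's underside, same axes. Pan 86 mm long, 88 mm wide outside, floor 2 mm thick; open above and at the nose (+x). Flat floor; sides and back 38 mm high, but the sides only 14 mm high over the 22 mm next to the nose.
- tray_floor (a point): On the floor (8 mm above the worktop) of the fixed wooden tray. x runs from its low front end to its rear end (world +y, within 0.1 rad), z up. Inside 102 mm wide; flat from x=-152 to +90 mm, then the back slopes up at 40 deg to x=+166. Above the worktop the front wall is 28 mm high, the sides 48, and beyond x=+40 mm sides and rear 80. Walnuts start between x=-15 and 77 mm (centres).
- bowl: Blue ceramic bowl, loose, 176 mm wide at the rim and 62 mm high, wall 5 mm, about 0.5 kg. Origin at the centre of its underside on the worktop, z up.
- walnut_0: Brown walnut, egg shape 40 mm long (own x) and 36 mm thick, 18 g. Origin at its centre.
- walnut_1: Brown walnut, egg shape 40 mm long (own x) and 36 mm thick, 18 g. Origin at its centre.
- walnut_2: Brown walnut, egg shape 40 mm long (own x) and 36 mm thick, 18 g. Origin at its centre.
- walnut_3: Brown walnut, egg shape 40 mm long (own x) and 36 mm thick, 18 g. Origin at its centre.
- glass_mid (a point): Bystander: clear drinking glass, 80 mm wide, 91 mm high; point half-way up.
- tin_mid (a point): Bystander: red food tin, 75 mm wide, 58 mm high; point half-way up.
- spice_mid (a point): Bystander: glass spice jar with black cap, 41 mm wide, 105 mm high; point half-way up.
There are look-alikes about, which are no part of the job. Leave any red look-alike of the walnut_3 alone.

How it is judged:
On the way:
1. at least one walnut lies in the scoop's pan while the scoop is lifted clear of the tray (pan 85 mm or more above the worktop) (((distance between walnut_0 and scoop_pan below 0.06 m and z of walnut_0 in the frame of scoop_pan above -0.01 m and height (world z) of scoop_pan above 0.085 m) or (distance between walnut_1 and scoop_pan below 0.06 m and z of walnut_1 in the frame of scoop_pan above -0.01 m and height (world z) of scoop_pan above 0.085 m) or (distance between walnut_2 and scoop_pan below 0.06 m and z of walnut_2 in the frame of scoop_pan above -0.01 m and height (world z) of scoop_pan above 0.085 m) or (distance between walnut_3 and scoop_pan below 0.06 m and z of walnut_3 in the frame of scoop_pan above -0.01 m and height (world z) of scoop_pan above 0.085 m))), for 0.2 s.
At the end, for the whole second after the job is handed in: at least three walnuts lie in the bowl (centre within 80 mm of its axis, below 85 mm) and every other walnut lies in the bowl or within the tray; the scoop stands on its flat bottom on the worktop, level within 0.15 rad, at rest and released; the bowl is upright and within 50 mm of where it stood ((((horizontal distance between walnut_0 and bowl below 0.08 m and height (world z) of walnut_0 below 0.085 m and z of walnut_0 in the frame of bowl above 0.003 m) and (horizontal distance between walnut_1 and bowl below 0.08 m and height (world z) of walnut_1 below 0.085 m and z of walnut_1 in the frame of bowl above 0.003 m) and (horizontal distance between walnut_2 and bowl below 0.08 m and height (world z) of walnut_2 below 0.085 m and z of walnut_2 in the frame of bowl above 0.003 m)) or ((horizontal distance between walnut_0 and bowl below 0.08 m and height (world z) of walnut_0 below 0.085 m and z of walnut_0 in the frame of bowl above 0.003 m) and (horizontal distance between walnut_1 and bowl below 0.08 m and height (world z) of walnut_1 below 0.085 m and z of walnut_1 in the frame of bowl above 0.003 m) and (horizontal distance between walnut_3 and bowl below 0.08 m and height (world z) of walnut_3 below 0.085 m and z of walnut_3 in the frame of bowl above 0.003 m)) or ((horizontal distance between walnut_0 and bowl below 0.08 m and height (world z) of walnut_0 below 0.085 m and z of walnut_0 in the frame of bowl above 0.003 m) and (horizontal distance between walnut_2 and bowl below 0.08 m and height (world z) of walnut_2 below 0.085 m and z of walnut_2 in the frame of bowl above 0.003 m) and (horizontal distance between walnut_3 and bowl below 0.08 m and height (world z) of walnut_3 below 0.085 m and z of walnut_3 in the frame of bowl above 0.003 m)) or ((horizontal distance between walnut_1 and bowl below 0.08 m and height (world z) of walnut_1 below 0.085 m and z of walnut_1 in the frame of bowl above 0.003 m) and (horizontal distance between walnut_2 and bowl below 0.08 m and height (world z) of walnut_2 below 0.085 m and z of walnut_2 in the frame of bowl above 0.003 m) and (horizontal distance between walnut_3 and bowl below 0.08 m and height (world z) of walnut_3 below 0.085 m and z of walnut_3 in the frame of bowl above 0.003 m))) and ((horizontal distance between walnut_0 and bowl below 0.08 m and height (world z) of walnut_0 below 0.085 m and z of walnut_0 in the frame of bowl above 0.003 m) or (x of walnut_0 in the frame of tray_floor between -0.16 and 0.17 m and y of walnut_0 in the frame of tray_floor between -0.055 and 0.055 m and z of walnut_0 in the frame of tray_floor below 0.09 m)) and ((horizontal distance between walnut_1 and bowl below 0.08 m and height (world z) of walnut_1 below 0.085 m and z of walnut_1 in the frame of bowl above 0.003 m) or (x of walnut_1 in the frame of tray_floor between -0.16 and 0.17 m and y of walnut_1 in the frame of tray_floor between -0.055 and 0.055 m and z of walnut_1 in the frame of tray_floor below 0.09 m)) and ((horizontal distance between walnut_2 and bowl below 0.08 m and height (world z) of walnut_2 below 0.085 m and z of walnut_2 in the frame of bowl above 0.003 m) or (x of walnut_2 in the frame of tray_floor between -0.16 and 0.17 m and y of walnut_2 in the frame of tray_floor between -0.055 and 0.055 m and z of walnut_2 in the frame of tray_floor below 0.09 m)) and ((horizontal distance between walnut_3 and bowl below 0.08 m and height (world z) of walnut_3 below 0.085 m and z of walnut_3 in the frame of bowl above 0.003 m) or (x of walnut_3 in the frame of tray_floor between -0.16 and 0.17 m and y of walnut_3 in the frame of tray_floor between -0.055 and 0.055 m and z of walnut_3 in the frame of tray_floor below 0.09 m)) and height (world z) of scoop_pan below 0.025 m and angle between scoop_pan's own z axis and vertical below 0.15 rad and linear speed of each of scoop, bowl below 0.02 m/s and angle between bowl's own z axis and vertical below 0.1 rad and distance of bowl from where it was at the start of the episode below 0.055 m); the robot touches nothing.
It fails at once if the fingers touch a walnut (over 0.5 N) (contact force between the fingers and walnut_0 above 0.5 N or contact force between the fingers and walnut_1 above 0.5 N or contact force between the fingers and walnut_2 above 0.5 N or contact force between the fingers and walnut_3 above 0.5 N).
It fails at once if a bystander (glass, tin, spice jar) is moved more than 40 mm (distance of any of glass_mid, tin_mid, spice_mid from where it was at the start of the episode above 0.04 m).
It also fails if it takes over 67 s, if anything falls off the work surface, if the arm or the gripper's body presses on something with over 40 N, if the wrist force passes 120 N, or if a joint passes its speed limit or range.

## Working session

There is one attempt and no reset: what is moved stays moved. The work goes in short steps, each a Python script; the robot and the scene stay as the last script left them, time stands still between calls to the robot, and variables do not carry over. Pictures are saved under pics/ and viewed, and the job is handed in when it is done.

```bash
ls; mkdir -p pics; python3 - <<'E'
from station import *
import cv2
s=read_state();print(s['clock'],s['qpos'],s['ee_pos'],s['grip_width'])
for n in("scene","side","wrist"):
    c=read_camera(n);cv2.imwrite(f"pics/{n}0.png",c["pixels"][:,:,::-1])
    R=cv2.Rodrigues(np.array(c["rvec"]))[0] if 'np' in globals() else __import__('cv2').Rodrigues(c["rvec"])[0]
    print(n,c["K"],-R.T@c["tvec"],R[2])
E
```

```text
pics
0.0 [ 1.14083287  0.33391309  0.03987396  1.46628326 -0.01340467  1.3432728
 -0.0584908 ] [ 0.21091939 -0.61433438  0.22165198] 1.0038521067087298
scene [[359.61961077   0.         254.77557153]
 [  0.         359.61961077 193.2629    ]
 [  0.           0.           1.        ]] [0.17076164 0.44444452 0.83877122] [ 0.43619179 -0.45373551 -0.77708481]
side [[389.91110674   0.         252.84945548]
 [  0.         389.91110674 191.29483605]
 [  0.           0.           1.        ]] [ 0.27129767 -0.75495604  0.71500858] [ 0.29848694  0.71533868 -0.63181969]
wrist [[334.7614431    0.         258.79805275]
 [  0.         334.7614431  190.68952117]
 [  0.           0.           1.        ]] [ 0.28839905 -0.58909053  0.38399839] [-0.28142124 -0.09506972 -0.95486325]
```

View pics/scene0.png

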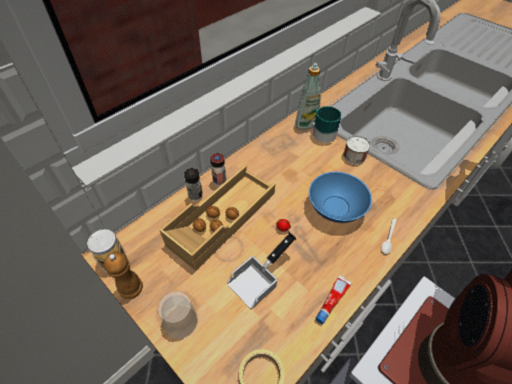

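View pics/side0.png

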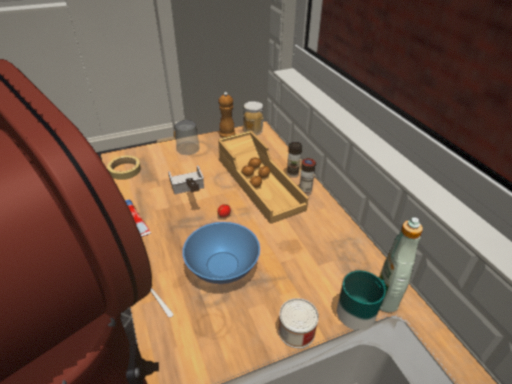

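View pics/wrist0.png

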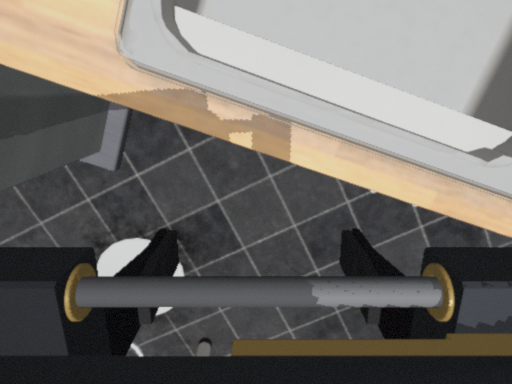

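The scene shows the scoop pan at (252,282) and its handle at (280,250). The tray runs from (180,240) to (260,185), with four brown nuts around (212,218). The bowl is at (340,198) and the red look-alike at (283,225). I'll enlarge these areas.

```bash
python3 - <<'E'
import cv2
a=cv2.imread('pics/scene0.png')[160:310,155:305];b=cv2.imread('pics/side0.png')[125:225,160:310]
cv2.imwrite('pics/c1.png',cv2.resize(a,None,fx=4,fy=4,interpolation=cv2.INTER_CUBIC))
cv2.imwrite('pics/c2.png',cv2.resize(b,None,fx=5,fy=5,interpolation=cv2.INTER_CUBIC))
E
```

```text
(no output)
```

View pics/c1.png

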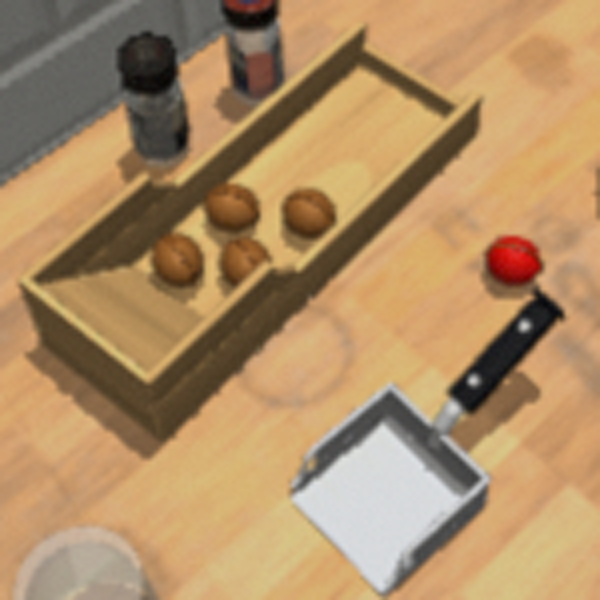

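View pics/c2.png

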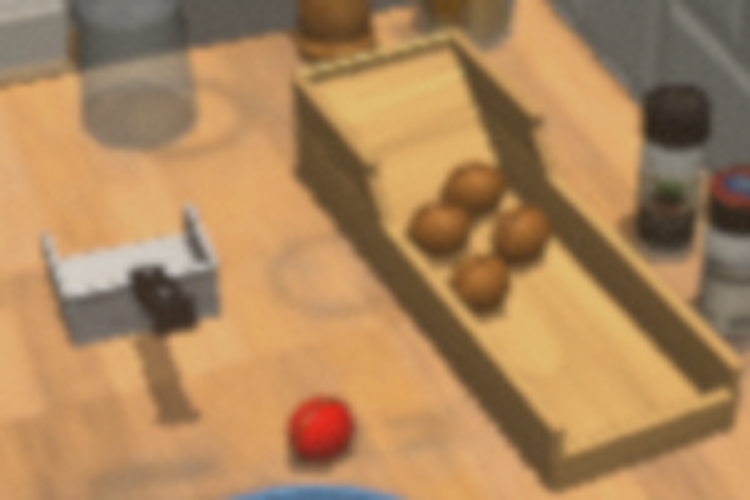

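The crops confirm four brown walnuts in the tray: scene (199,225), (213,212), (216,224) and (232,213). The only red one sits alone at (283,225) on the worktop and is left alone. I'll cast rays next.

```bash
cat > h.py <<'E'
from station import *
import numpy as np, cv2
def load(n):
    c=read_camera(n);return c
def ray(c,uv,z):
    R=cv2.Rodrigues(np.array(c["rvec"]))[0];C=-R.T@np.array(c["tvec"])
    d=R.T@(np.linalg.inv(np.array(c["K"]))@[uv[0],uv[1],1]);return C+d*(z-C[2])/d[2]
def rays2(c1,u1,c2,u2):
    A=[];b=[]
    for c,u in((c1,u1),(c2,u2)):
        R=cv2.Rodrigues(np.array(c["rvec"]))[0];C=-R.T@np.array(c["tvec"])
        d=R.T@(np.linalg.inv(np.array(c["K"]))@[u[0],u[1],1]);d/=np.linalg.norm(d)
        P=np.eye(3)-np.outer(d,d);A.append(P);b.append(P@C)
    return np.linalg.lstsq(np.vstack(A),np.hstack(b),rcond=None)[0]
def proj(c,p):
    return cv2.projectPoints(np.array([p],float),np.array(c["rvec"]),np.array(c["tvec"]),np.array(c["K"]),None)[0].ravel()
E
python3 - <<'E'
from h import *
np.set_printoptions(precision=4,suppress=True)
sc=load("scene");sd=load("side")
A=lambda x,y:((x+.5)/4-.5+155,(y+.5)/4-.5+160)
B=lambda x,y:((x+.5)/5-.5+160,(y+.5)/5-.5+125)
print("scoop scene")
for n,p,z in[("rearL",(392,387),.038),("rearR",(488,480),.038),("noseA",(385,592),.008),("noseB",(292,490),.008),("handleEnd",(548,300),.085),("h mid",(505,350),.0726)]:print(n,ray(sc,A(*p),z))
print("tray scene")
for n,p,z in[("rear far",(25,283),.08),("rear near",(150,380),.08),("front near",(478,100),.048),("front far",(364,28),.048)]:print(n,ray(sc,A(*p),z))
print("tray side")
for n,p,z in[("rear far",(455,32),.08),("rear near",(300,75),.08),("front near",(556,430),.048),("front far",(738,362),.048)]:print(n,ray(sd,B(*p),z))
for c,n in((sc,"sc"),(sd,"sd")):
    im=c["pixels"];h=cv2.cvtColor(im,cv2.COLOR_RGB2HSV)
    m=cv2.inRange(h,(98,110,50),(118,255,255));k,l,st,ce=cv2.connectedComponentsWithStats(m)
    i=1+np.argmax(st[1:,4]);pt=np.argwhere(l==i)[:,::-1].astype(np.float32);print(st[i])
    hull=cv2.convexHull(pt)[:,0]
    P=np.array([ray(c,u,.062)[:2] for u in hull])
    # extreme y side etc
    (cx,cy),r=cv2.minEnclosingCircle(P.astype(np.float32));print("bowl",n,cx,cy,r)
    m=cv2.inRange(h,(0,200,120),(4,255,255))|cv2.inRange(h,(176,200,120),(180,255,255))
    m2=cv2.inRange(h,(5,120,40),(16,255,190))
    for mm,nm in((m,"red"),(m2,"brown")):
        k,l,st,ce=cv2.connectedComponentsWithStats(mm)
        for i in range(1,k):
            if st[i,4]>40:print(nm,n,ce[i],st[i,2:],ray(c,ce[i],.026))
E
```

```text
scoop scene
rearL [0.4806 0.1254 0.038 ]
rearR [0.3955 0.129  0.038 ]
noseA [0.3986 0.2129 0.008 ]
noseB [0.4851 0.2081 0.008 ]
handleEnd [0.4372 0.0329 0.085 ]
h mid [0.4365 0.0721 0.0726]
tray scene
rear far [0.6775 0.2528 0.08  ]
rear near [0.5692 0.2409 0.08  ]
front near [ 0.598  -0.0798  0.048 ]
front far [ 0.7066 -0.0709  0.048 ]
tray side
rear far [0.68   0.2474 0.08  ]
rear near [0.572  0.2348 0.08  ]
front near [ 0.5993 -0.089   0.048 ]
front far [ 0.7117 -0.0759  0.048 ]
[ 310  172   61   50 2369]
bowl sc 0.43649688363075256 -0.17042021453380585 0.08898084610700607
red sc [283.1739 224.4022] [13 11 92] [ 0.4959 -0.0077  0.026 ]
red sc [334.106 298.298] [ 26  27 151] [0.2709 0.0631 0.026 ]
brown sc [66.2203  7.8983] [14 16 59] [ 2.1056 -0.2035  0.026 ]
brown sc [77.9  6.1] [17 15 80] [ 2.0845 -0.2542  0.026 ]
brown sc [126.4378  45.6417] [ 144  113 3949] [ 1.5944 -0.2184  0.026 ]
brown sc [215.9425  11.9483] [ 29  24 174] [ 1.5659 -0.7066  0.026 ]
brown sc [239.1605   4.6173] [18 12 81] [ 1.5456 -0.8445  0.026 ]
brown sc [480.2778   3.9259] [18 11 54] [ 0.6942 -1.751   0.02
[... 2655 characters left out ...]
1] [ 0.3433 -0.216   0.026 ]
brown sd [255.0145 270.9275] [10 16 69] [ 0.4942 -0.2374  0.026 ]
brown sd [334.5965 303.7193] [ 10  31 114] [ 0.6139 -0.3785  0.026 ]
brown sd [199.9725 328.4312] [ 14  21 109] [ 0.34   -0.3283  0.026 ]
brown sd [277.     323.7059] [ 5 16 51] [ 0.4838 -0.3755  0.026 ]
brown sd [310.4667 334.75  ] [15 20 60] [ 0.5336 -0.4214  0.026 ]
brown sd [166.1975 349.9877] [ 7 25 81] [ 0.2693 -0.3475  0.026 ]
brown sd [264.3855 351.8313] [13 20 83] [ 0.4373 -0.4197  0.026 ]
brown sd [147.8778 365.1556] [ 24  41 180] [ 0.2323 -0.3637  0.026 ]
brown sd [483.3731 373.8955] [ 28  30 134] [ 0.7826 -0.6047  0.026 ]
brown sd [171.6    376.8444] [ 5 15 45] [ 0.2671 -0.4006  0.026 ]
```

```bash
python3 - <<'E'
from h import *
np.set_printoptions(precision=4,suppress=True)
sc=load("scene");sd=load("side")
A=lambda x,y:((x+.5)/4-.5+155,(y+.5)/4-.5+160)
B=lambda x,y:((x+.5)/5-.5+160,(y+.5)/5-.5+125)
d=np.array([-.0935,.9956]);o=np.array([.640,.0755]);yy=np.array([-d[1],d[0]])
T=lambda p:np.array([(p[:2]-o)@d,(p[:2]-o)@yy])
for a,b in[((178,260),(475,187)),((244,261),(440,228)),((231,207),(522,232)),((307,212),(481,281))]:
    p=rays2(sc,A(*a),sd,B(*b));print("nut",p,T(p))
for n,a,b,in[("cap black",(148,62),(678,112)),("cap red",(252,8),(735,185)),("jar base",(160,158),(665,243)),("handle tail",(545,303),(178,318))]:
    p=rays2(sc,A(*a),sd,B(*b));print(n,p,T(p))
for a in[(252,85),(160,150)]:p=ray(sc,A(*a),.0);print(p,T(p))
# handle centroid
for c,n,box in((sc,'sc',(262,228,300,268)),(sd,'sd',(180,174,202,196))):
    h=c["pixels"].max(2);m=np.zeros_like(h);x0,y0,x1,y1=box;m[y0:y1,x0:x1]=(h[y0:y1,x0:x1]<50)
    k,l,st,ce=cv2.connectedComponentsWithStats(m);i=1+np.argmax(st[1:,4]);print(n,ce[i],st[i])
    if n=='sc':u=ce[i]
    else:print("handle",rays2(sc,u,sd,ce[i]))
# bowl in side
h=cv2.cvtColor(sd["pixels"],cv2.COLOR_RGB2HSV);m=cv2.inRange(h,(95,60,30),(122,255,255));m[:215]=0;m[300:]=0;m[:,:175]=0;m[:,265:]=0
hull=cv2.convexHull(np.argwhere(m>0)[:,::-1].astype(np.float32))[:,0]
P=np.array([ray(sd,u,.062)[:2] for u in hull]);print(P.min(0),P.max(0))
# ik tests
def tool(yaw,lean):  # noseward yaw, lean of tool toward nose
    f=np.array([np.cos(yaw),np.sin(yaw),0]);z=f*np.sin(lean)-np.array([0,0,1])*np.cos(lean)
    l=np.array([-np.sin(yaw),np.cos(yaw),0]);return z,l
print(read_state()['ee_rot'])
for yaw in(1.53,1.66):
  for s in(1,-1):
    z,l=tool(yaw,np.radians(22));y=s*l;R=np.column_stack([np.cross(y,z),y,z])
    print(yaw,s,ik(np.array([.437,.083,.048]),R))
E
```

```text
nut [0.6559 0.1549 0.0262] [ 0.0776 -0.0233]
nut [0.6219 0.1241 0.0264] [0.0501 0.0135]
nut [0.6638 0.1005 0.0268] [ 0.0227 -0.026 ]
nut [0.6231 0.0659 0.0267] [-0.008   0.0177]
cap black [0.7561 0.089  0.0961] [ 0.0026 -0.1168]
cap red [0.7454 0.0046 0.0994] [-0.0805 -0.0983]
jar base [ 0.7567  0.0945 -0.0046] [ 0.008 -0.118]
handle tail [0.4382 0.0329 0.0792] [-0.0236  0.2049]
[0.7567 0.0013 0.    ] [-0.0848 -0.1092]
[0.7567 0.0922 0.    ] [ 0.0057 -0.1177]
sc [281.0896 247.8962] [268 233  27  30 212]Traceback (most recent call last):
  File "<stdin>", line 16, in <module>
    return _wrapfunc(a, 'argmax', axis=axis, out=out, **kwds)
    return bound(*args, **kwds)
ValueError: attempt to get argmax of an empty sequence
```

```bash
cat >> h.py <<'E'
np.set_printoptions(precision=4,suppress=True)
LEAN=np.radians(8)
TO=np.array([.640,.0755]);TYAW=np.pi/2+.0935
def pose(o,yaw,pitch,s=1,lean=LEAN,grip=(-.093,.0646)):
    """TCP pose holding scoop with origin o, nose yaw, pitch nose-up (rad)"""
    f=np.array([np.cos(yaw),np.sin(yaw),0]);up=np.array([0,0,1.])
    fx=f*np.cos(pitch)+up*np.sin(pitch);uz=-f*np.sin(pitch)+up*np.cos(pitch)
    a=lean-pitch
    z=f*np.sin(a)-up*np.cos(a);y=s*np.array([-np.sin(yaw),np.cos(yaw),0])
    R=np.column_stack([np.cross(y,z),y,z])
    return np.array(o)+grip[0]*fx+grip[1]*uz+.019*z,R
def nose_o(nose,yaw,pitch):
    f=np.array([np.cos(yaw),np.sin(yaw),0]);return np.array(nose)-.043*(f*np.cos(pitch)+np.array([0,0,np.sin(pitch)]))
def tray(x,y,z):
    d=np.array([np.cos(TYAW),np.sin(TYAW)]);l=np.array([-d[1],d[0]]);p=TO+x*d+y*l;return np.array([p[0],p[1],z])
E
python3 - <<'E'
from h import *
sd=load("side");sc=load("scene")
h=cv2.cvtColor(sd["pixels"],cv2.COLOR_RGB2HSV);m=cv2.inRange(h,(95,60,30),(122,255,255));m[:215]=0;m[300:]=0;m[:,:175]=0;m[:,265:]=0
hull=cv2.convexHull(np.argwhere(m>0)[:,::-1].astype(np.float32))[:,0]
P=np.array([ray(sd,u,.062)[:2] for u in hull]);print("bowl side x",P.min(0),P.max(0))
print("handle z",ray(sc,(281.1,247.9),.0726), ray(sd,((163+.5)/5-.5+160,(298+.5)/5-.5+125),.0726))
r=np.degrees
D=np.radians
for s in(1,-1):
  print("s",s)
  for n,a in[("grasp",((.440,.169,0),1.53,0)),("grasp hi",((.440,.169,.1),1.53,0)),("tray start",(tray(-85,0,9)/1 if 0 else tray(-.085,0,.009),TYAW,0)),("tray end",(tray(.046,0,.009),TYAW,0)),("carry",(tray(.0,0,.15),TYAW,D(20)))]:
    print(n,ik(*pose(*a,s=s)))
  for yaw in np.radians([45,70,90,110,130,150,180,210]):
    f=np.array([np.cos(yaw),np.sin(yaw),0]);b=np.array([.4365,-.17,.075])
    res=[]
    for p in(15,-30,-50,-60):
        q=ik(*pose(nose_o(b-.02*f+[0,0,.03 if p>0 else 0],yaw,D(p)),yaw,D(p),s=s));res.append(None if q is None else np.round(q,2))
    print("dump",round(r(yaw)),res)
E
```

```text
bowl side x [ 0.3514 -0.2677] [ 0.521  -0.0914]
handle z [0.4346 0.0733 0.0726] [0.4363 0.0601 0.0726]
s 1
grasp None
grasp hi None
tray start [-0.6043  0.8828  1.2061  1.6092 -0.9515  1.3727 -2.2659]
tray end [-0.8407  0.8272  1.2081  1.688  -0.9341  1.3131 -2.4468]
carry [-0.9958  0.7772  1.3632  1.6099 -0.5849  1.2921 -2.6364]
dump 45 [None, array([ 0.74,  0.02,  0.25,  2.09, -0.69,  1.27, -2.64]), array([ 0.77,  0.15,  0.32,  2.13, -1.  ,  1.44, -2.39]), array([ 0.74,  0.24,  0.35,  2.16, -1.15,  1.54, -2.26])]
dump 70 [None, array([ 0.71,  0.27,  0.21,  1.8 , -0.6 ,  1.5 , -2.39]), array([ 0.71,  0.4 ,  0.28,  1.81, -0.85,  1.71, -2.25]), array([ 0.68,  0.47,  0.32,  1.84, -0.97,  1.81, -2.18])]
dump 90 [array([-0.52,  0.38,  1.24,  1.94, -0.31,  1.01, -2.3 ]), array([ 0.66,  0.43,  0.15,  1.59, -0.5 ,  1.65, -2.23]), array([ 0.66,  0.55,  0.21,  1.57, -0.71,  1.88, -2.16]), array([ 0.62,  0.62,  0.27,  1.6 , -0.82,  1.98, -2.11])]
dump 110 [array([ 0.52,  0.24, -0.07,  1.82,  0.12,  0.99, -2.4 ]), array([ 0.6 ,  0.55,  0.07,  1.4 , -0.37,  1.77, -2.08]), array([ 0.41,  0.7 ,  0
[... 2005 characters left out ...]
  0.77, -0.42,  1.36, -0.44,  2.01,  0.85])]
dump 130 [array([ 0.76,  0.31, -0.43,  1.75,  0.22,  1.01,  0.94]), array([ 0.79,  0.69, -0.45,  1.23, -0.03,  1.86,  1.04]), None, None]
dump 150 [array([ 0.72,  0.34, -0.48,  1.72,  0.22,  1.  ,  1.22]), array([ 0.67,  0.74, -0.52,  1.16,  0.13,  1.95,  1.22]), None, None]
dump 180 [array([ 0.69,  0.35, -0.56,  1.73,  0.19,  1.  ,  1.64]), array([ 0.52,  0.74, -0.62,  1.19,  0.37,  1.99,  1.5 ]), None, None]
dump 210 [array([ 1.01,  0.44, -1.09,  1.79,  0.38,  1.05,  1.9 ]), array([ 0.62,  0.81, -1.1 ,  1.37,  0.75,  2.05,  1.62]), array([ 0.03,  0.66, -0.15,  1.37,  0.48,  2.06,  1.96]), array([-0.23,  0.72,  0.23,  1.41,  0.42,  2.07,  2.12])]
```

```bash
python3 - <<'E'
from h import *
p,R=pose((.440,.169,.12),1.53,0,s=-1)
move_ptp(p,R)
s=read_state();print(s['clock'],s['ee_pos'],p)
for n in("scene","side","wrist"):
    c=read_camera(n);cv2.imwrite(f"pics/{n}1.png",c["pixels"][:,:,::-1])
E
```

```text
3.0333 [0.4367 0.078  0.1659] [0.4363 0.0787 0.1658]
```

View pics/wrist1.png

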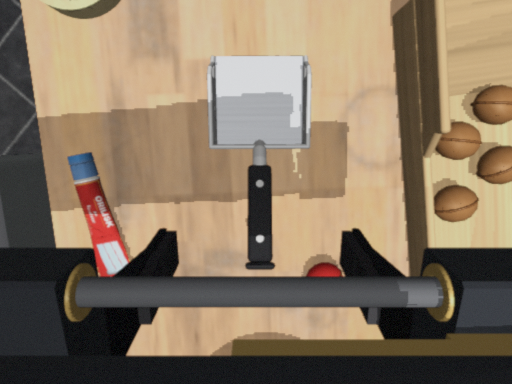

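View pics/scene1.png

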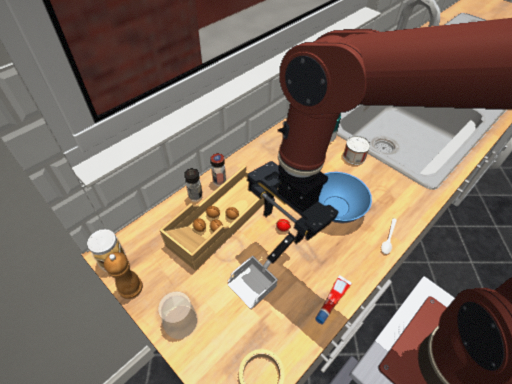

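Wrist view: pan from (210,57) to (310,148), black handle from (260,165) to (260,262), and the red decoy at (325,270) near the right finger. I'll cast these onto their known heights.

```bash
python3 - <<'E'
from h import *
c=load("wrist")
for n,u,z in[("rearL",(209,148),.038),("rearR",(310,148),.038),("noseL",(215.5,57),.002),("noseR",(304,57),.002),("h front rivet",(260,183),.0646+.008*.93-.018),("h rear rivet",(260,239),.0646+.0074+.010),("hfront",(260,165),.058),("htail",(260,262),.085),("decoy",(325,272),.018)]:
    print(n,ray(c,u,z))
p,R=pose((.440,.169,0),1.53,0,s=-1);print(p,R[:,1])
s=read_state();print(s['ee_pos'],s['ee_rot'])
E
```

```text
rearL [0.3942 0.127  0.038 ]
rearR [0.4839 0.1232 0.038 ]
noseL [0.4008 0.2118 0.002 ]
noseR [0.4852 0.2081 0.002 ]
h front rivet [0.4382 0.0959 0.054 ]
h rear rivet [0.4364 0.055  0.082 ]
hfront [0.4388 0.1117 0.058 ]
htail [0.4356 0.0371 0.085 ]
decoy [ 0.4997 -0.0024  0.018 ]
[0.4363 0.0787 0.0458] [ 0.9992 -0.0408 -0.    ]
[0.4365 0.0784 0.1658] [[ 0.0411  0.9991  0.0057]
 [ 0.9894 -0.0415  0.1392]
 [ 0.1394 -0.0001 -0.9902]]
```

```bash
python3 - <<'E'
from h import *
p,R=pose((.4410,.168,0),1.527,0,s=-1)
move_ptp(p+[0,0,.06],R)
line_to(p,feed=.08,attitude=R)
s=read_state();print(s['ee_pos'],p,s['ft_force'])
move_gripper(0.0)
s=read_state();print(s['clock'],s['grip_width']*87,s['ft_force'],s['ee_pos'])
c=read_camera("wrist");cv2.imwrite("pics/wrist2.png",c["pixels"][:,:,::-1])
E
```

```text
[0.4374 0.0779 0.0462] [0.437  0.0777 0.0458] [ 0.5761  0.2552 -0.6959]
5.5833 19.904496014387146 [ 0.0304 -0.1098 -0.1863] [0.437  0.0778 0.0458]
```

View pics/wrist2.png

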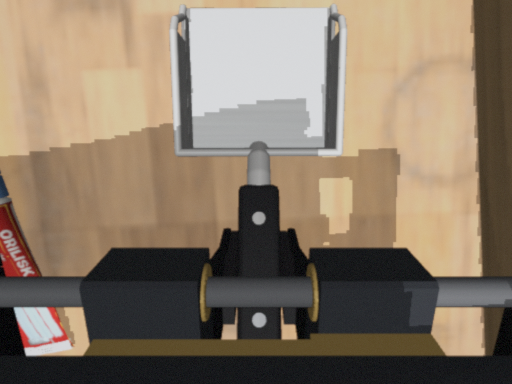

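Gripped at 19.9 mm wide, centred on the handle. Next: lift and carry to above the tray's front end.

```bash
python3 - <<'E'
from h import *
p,R=pose((.4410,.168,.11),1.527,0,s=-1)
line_to(p,feed=.12)
c=read_camera("wrist");cv2.imwrite("pics/wrist3.png",c["pixels"][:,:,::-1])
p,R=pose(tray(-.085,0,.11),TYAW,0,s=-1)
move_ptp(p,R)
s=read_state();print(s['clock'],s['ee_pos'],p,s['grip_width']*87,s['ft_force'])
for n in("scene","wrist"):
    c=read_camera(n);cv2.imwrite(f"pics/{n}4.png",c["pixels"][:,:,::-1])
a=cv2.imread('pics/wrist3.png');b=cv2.imread('pics/wrist4.png');cv2.imwrite('pics/w34.png',cv2.resize(np.hstack([a,b]),(800,300)))
E
```

```text
7.8417 [ 0.6559 -0.0971  0.1561] [ 0.6564 -0.0991  0.1558] 19.786770892574403 [-0.0236  0.4808 -1.144 ]
```

View pics/w34.png

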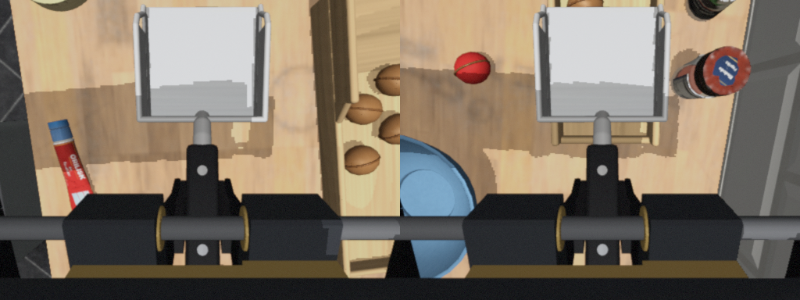

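View pics/wrist4.png

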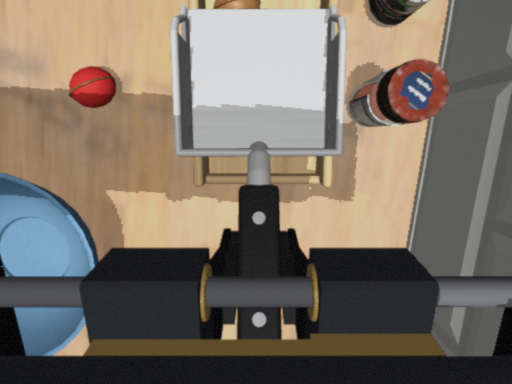

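View pics/scene4.png

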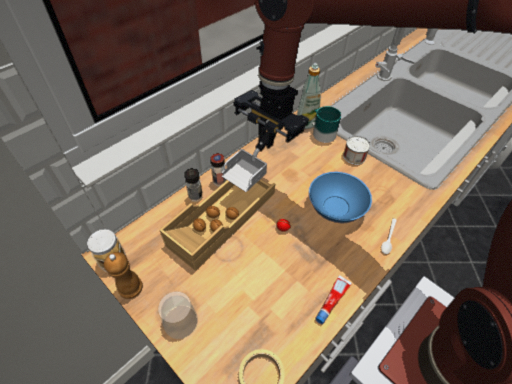

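```bash
python3 - <<'E'
import cv2
a=cv2.imread('pics/wrist4.png')[120:200,160:360]
cv2.imwrite('pics/c4.png',cv2.resize(a,None,fx=4,fy=4,interpolation=cv2.INTER_CUBIC))
E
```

```text
(no output)
```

View pics/c4.png

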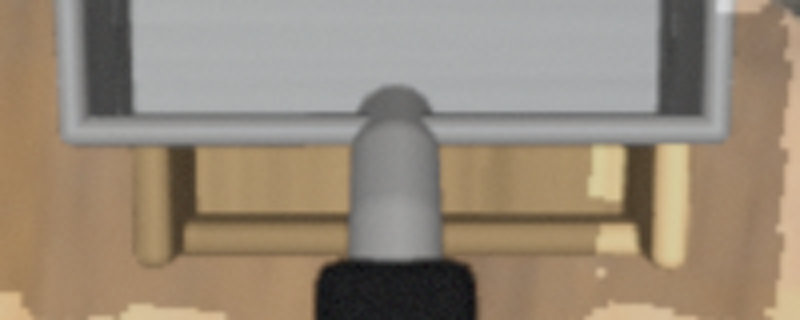

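```bash
python3 - <<'E'
from h import *
c=load("wrist")
d=np.array([np.cos(TYAW),np.sin(TYAW)]);l=np.array([-d[1],d[0]])
T=lambda p:np.array([(p[:2]-TO)@d,(p[:2]-TO)@l])
for u,z in[((193.5,185),.048),((332,185),.048),((204.5,180),.048),((324,180),.048),((206.5,174.5),.028),((319.3,174.5),.028)]:
    p=ray(c,u,z);print(p,T(p))
# scoop corners in same view given its height .11 
for u,z in[((175.5,154),.148),((341.5,154),.148),((188,11),.112),((330,11),.112)]:
    p=ray(c,u,z);print("scoop",p,T(p))
E
```

```text
[ 0.5991 -0.086   0.048 ] [-0.157   0.0558]
[ 0.716 -0.075  0.048] [-0.1569 -0.0616]
[ 0.6081 -0.0809  0.048 ] [-0.1527  0.0464]
[ 0.7087 -0.0714  0.048 ] [-0.1526 -0.0547]
[ 0.6066 -0.0786  0.028 ] [-0.1503  0.0477]
[ 0.708 -0.069  0.028] [-0.1502 -0.0542]
scoop [ 0.6066 -0.0537  0.148 ] [-0.1255  0.0454]
scoop [ 0.6954 -0.0453  0.148 ] [-0.1254 -0.0439]
scoop [0.6007 0.0301 0.112 ] [-0.0416  0.0433]
scoop [0.686  0.0382 0.112 ] [-0.0414 -0.0423]
```

```bash
sed -i 's|^TO=.*|TO=np.array([.6425,.0757]);TYAW=np.pi/2+.0965|' h.py; python3 - <<'E'
from h import *
P=lambda x,z,p=0:pose(tray(x,0,z),TYAW,p,s=-1)
p,R=P(-.085,.06);move_ptp(p,R)
p,R=P(-.085,.014);line_to(p,feed=.1)
s=read_state();f0=s['ft_force'];print(f0,s['clock'])
for z in(.011,.009,.008,.007):
    p,R=P(-.085,z);line_to(p,feed=.05);s=read_state();print(z,s['ee_pos']-p,s['ft_force'])
    if s['ft_force'][2]-f0[2]>1.5:break
c=read_camera("wrist");cv2.imwrite("pics/wrist5.png",c["pixels"][:,:,::-1])
print(s['clock'])
E
```

```text
[ 0.9081 -0.059  -1.2147] 8.9167
0.011 [ 0.0002 -0.      0.0003] [ 0.1448 -0.6109 -1.1526]
0.009 [-0. -0. -0.] [-0.1422 -0.1725 -1.0692]
0.008 [ 0.0001 -0.      0.0002] [ 0.0727 -0.768  -0.8457]
0.007 [ 0.0003 -0.0004  0.0008] [-1.5298 -1.1953  4.0786]
9.9167
```

View pics/wrist5.png

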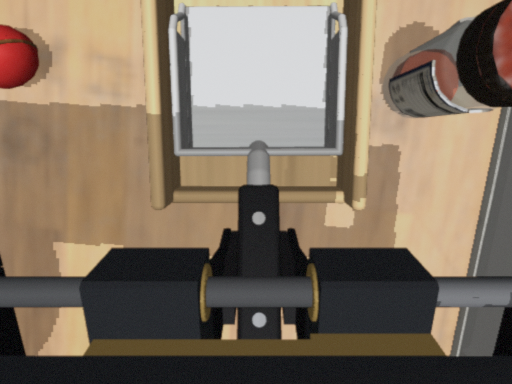

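Centred with ~5 N floor contact. Next is the push stroke, just off the floor.

```bash
python3 - <<'E'
from h import *
P=lambda x,z,p=0:pose(tray(x,0,z),TYAW,p,s=-1)
for x in(-.03,.025):
    p,R=P(x,.0078);line_to(p,feed=.1);s=read_state();print(x,s['clock'],s['ee_pos']-p,s['ft_force'])
for n in("scene","side","wrist"):
    c=read_camera(n);cv2.imwrite(f"pics/{n}6.png",c["pixels"][:,:,::-1])
a=cv2.imread('pics/scene6.png')[150:270,150:290];b=cv2.imread('pics/side6.png')[120:220,200:320]
cv2.imwrite('pics/c6.png',np.hstack([cv2.resize(a,(400,343),interpolation=2),cv2.resize(b,(400,343),interpolation=2)]))
E
```

```text
-0.03 10.6667 [-0.0002  0.0005 -0.0002] [-0.6773  0.5319  2.3158]
0.025 11.3667 [-0.0003  0.0005 -0.0002] [-1.2784  3.1147  2.2506]
```

View pics/wrist6.png

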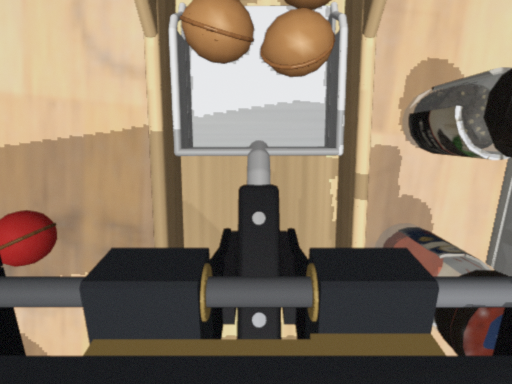

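View pics/c6.png

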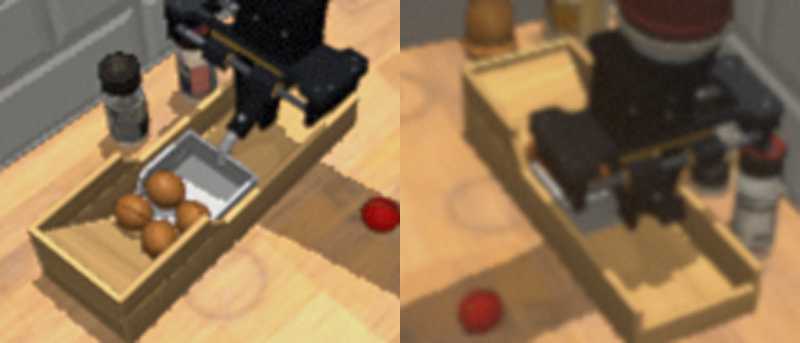

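Two nuts are already in the pan and two sit against the slope. I'll finish the stroke.

```bash
python3 - <<'E'
from h import *
P=lambda x,z,p=0:pose(tray(x,0,z),TYAW,p,s=-1)
for x in(.037,.043,.047):
    p,R=P(x,.0078);line_to(p,feed=.06);s=read_state();print(x,s['clock'],s['ee_pos']-p,s['ft_force'])
    if np.linalg.norm(s['ft_force'])>15:break
for n in("scene","wrist"):
    c=read_camera(n);cv2.imwrite(f"pics/{n}7.png",c["pixels"][:,:,::-1])
a=cv2.imread('pics/scene7.png')[150:270,150:290];b=cv2.imread('pics/wrist7.png')
cv2.imwrite('pics/c7.png',np.hstack([cv2.resize(a,(400,343),interpolation=2),cv2.resize(b,(400,343),interpolation=2)]))
E
```

```text
0.037 11.8667 [ 0.0003 -0.0002  0.0001] [1.3949 0.593  2.9828]
0.043 12.1167 [ 0.0003 -0.0005  0.0001] [ 1.386  -1.4513  4.2619]
0.047 12.3667 [ 0.0004 -0.0007  0.0002] [ 1.374  -2.3491  4.7947]
```

View pics/c7.png

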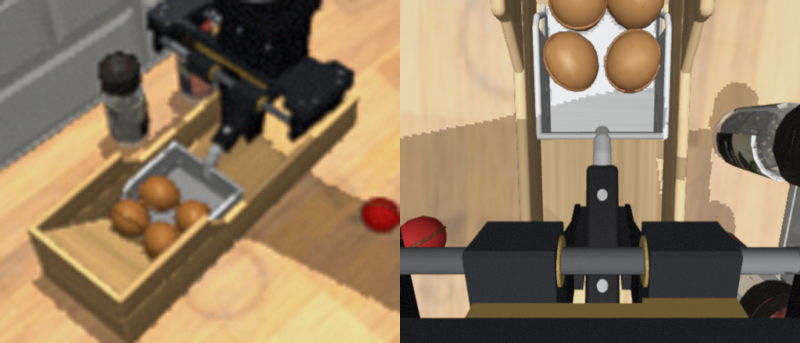

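```bash
python3 - <<'E'
from h import *
D=np.radians
def N(x,z,pd):
    o=nose_o(tray(x,0,z),TYAW,D(pd));return pose(o,TYAW,D(pd),s=-1)
for pd in(5,10,15,20,24):
    z=.0085+.086*np.sin(D(pd));x=.088+(z-.008)/.839
    p,R=N(x,z,pd);line_to(p,feed=.1,attitude=R);s=read_state();print(pd,s['clock'],s['ee_pos']-p,s['ft_force'])
    if np.linalg.norm(s['ft_force'])>20:break
for n in("scene","wrist"):
    c=read_camera(n);cv2.imwrite(f"pics/{n}8.png",c["pixels"][:,:,::-1])
a=cv2.imread('pics/scene8.png')[150:270,150:290];b=cv2.imread('pics/wrist8.png')
cv2.imwrite('pics/c8.png',np.hstack([cv2.resize(a,(400,343),interpolation=2),cv2.resize(b,(400,343),interpolation=2)]))
E
```

```text
5 12.7167 [-0.0004  0.0011 -0.0001] [ 1.2083  0.2489 -0.1465]
10 12.9667 [-0.0005  0.0012 -0.0004] [-0.6268  0.8069  0.1016]
15 13.2167 [-0.0006  0.0012 -0.0005] [-0.2666  0.7377 -0.2548]
20 13.4667 [-0.0005  0.001  -0.0005] [-0.0486  2.3047  1.1154]
24 13.7167 [-0.0003  0.0004 -0.0003] [0.8198 0.8466 1.029 ]
```

View pics/c8.png

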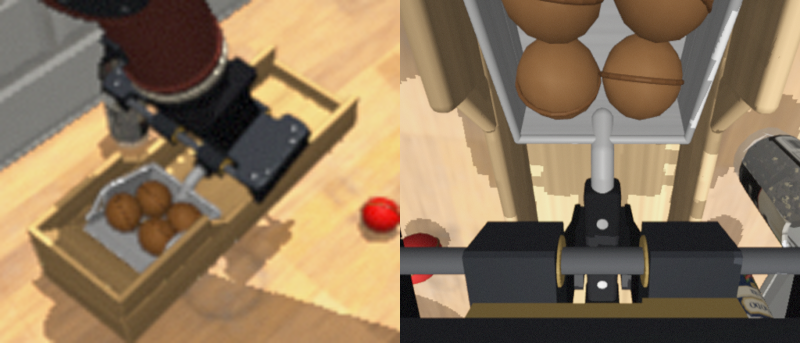

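All four nuts are in the pan at 24° nose-up. I'll lift gently.

```bash
python3 - <<'E'
from h import *
D=np.radians
def N(x,z,pd):
    o=nose_o(tray(x,0,z),TYAW,D(pd));return pose(o,TYAW,D(pd),s=-1)
p,R=N(.120,.075,24);line_to(p,feed=.08,attitude=R)
p,R=N(.115,.18,22);line_to(p,feed=.12,attitude=R)
s=read_state();print(s['clock'],s['ee_pos']-p,s['ft_force'],s['grip_width']*87)
for n in("scene","wrist","side"):
    c=read_camera(n);cv2.imwrite(f"pics/{n}9.png",c["pixels"][:,:,::-1])
a=cv2.imread('pics/scene9.png');b=cv2.imread('pics/wrist9.png')
cv2.imwrite('pics/c9.png',np.hstack([cv2.resize(a,(400,343),interpolation=2),cv2.resize(b,(400,343),interpolation=2)]))
E
```

```text
15.45 [-0.0005 -0.0001 -0.0011] [-0.766  -0.5799 -2.315 ] 19.80144022492441
```

View pics/c9.png

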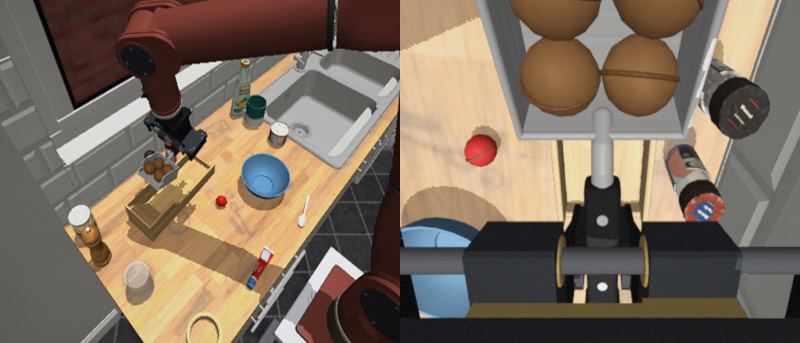

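View pics/side9.png

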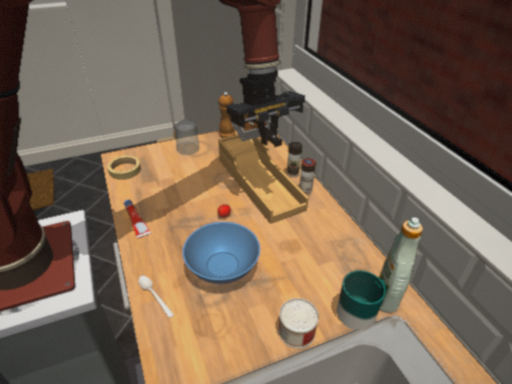

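```bash
python3 - <<'E'
from h import *
D=np.radians;B=np.array([.4365,-.174,0]);yaw=np.pi/2
def N(off,z,pd):
    o=nose_o(B+[0,off,z],yaw,D(pd));return pose(o,yaw,D(pd),s=-1)
p,R=N(-.03,.15,22)
s=read_state();p0=s['ee_pos'];print(p0,p,np.linalg.norm(p-p0))
line_to(p,feed=.15,attitude=R)
s=read_state();print(s['clock'],s['ee_pos']-p,s['ft_force'],s['grip_width']*87)
for n in("scene","wrist"):
    c=read_camera(n);cv2.imwrite(f"pics/{n}10.png",c["pixels"][:,:,::-1])
a=cv2.imread('pics/scene10.png');b=cv2.imread('pics/wrist10.png')
cv2.imwrite('pics/c10.png',np.hstack([cv2.resize(a,(400,343),interpolation=2),cv2.resize(b,(400,343),interpolation=2)]))
E
```

```text
[0.6459 0.036  0.1695] [ 0.4365 -0.3589  0.1405] 0.44793289405838277
18.7417 [0.0003 0.0003 0.    ] [-0.4111 -0.4755 -2.0171] 19.829889142302935
```

View pics/c10.png

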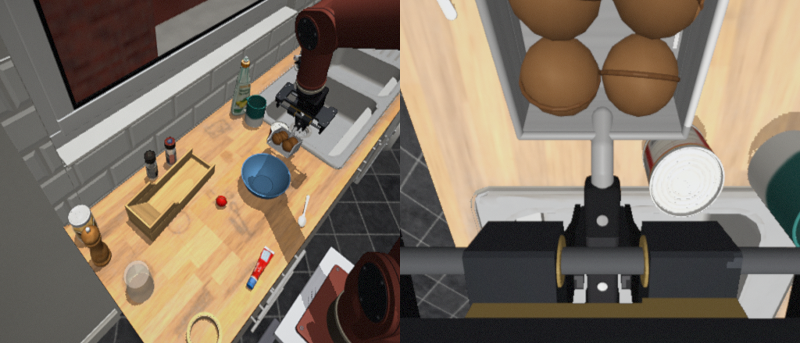

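All four nuts are still in the pan, with the nose over the bowl. I'll tip progressively.

```bash
python3 - <<'E'
from h import *
D=np.radians;B=np.array([.4365,-.174,0]);yaw=np.pi/2
def N(off,z,pd):
    o=nose_o(B+[0,off,z],yaw,D(pd));return pose(o,yaw,D(pd),s=-1)
W=[(-.03,.10,15),(-.03,.082,5),(-.03,.078,-5),(-.03,.078,-15),(-.03,.078,-25),(-.03,.08,-35),(-.03,.085,-45),(-.03,.09,-55)]
for w in W:assert ik(*N(*w)) is not None,w
for w in W:
    p,R=N(*w);line_to(p,feed=.12,attitude=R)
    if w[2] in(-15,-35,-55):
        c=read_camera("scene");cv2.imwrite(f"pics/d{-w[2]}.png",c["pixels"][100:260,240:440,::-1])
s=read_state();print(s['clock'],s['ee_pos']-p,s['ft_force'],s['grip_width']*87)
sleep(.5)
c=read_camera("scene");cv2.imwrite(f"pics/d99.png",c["pixels"][100:260,240:440,::-1])
c=read_camera("side");cv2.imwrite(f"pics/side11.png",c["pixels"][:,:,::-1])
I=[cv2.resize(cv2.imread(f'pics/d{k}.png'),(400,300),interpolation=2) for k in(15,35,55,99)]
cv2.imwrite('pics/d.png',np.vstack([np.hstack(I[:2]),np.hstack(I[2:])]))
E
```

```text
22.1083 [ 0.0003 -0.0005 -0.0001] [ 0.9047 -0.2373 -1.8232] 19.458319376850554
```

View pics/d.png

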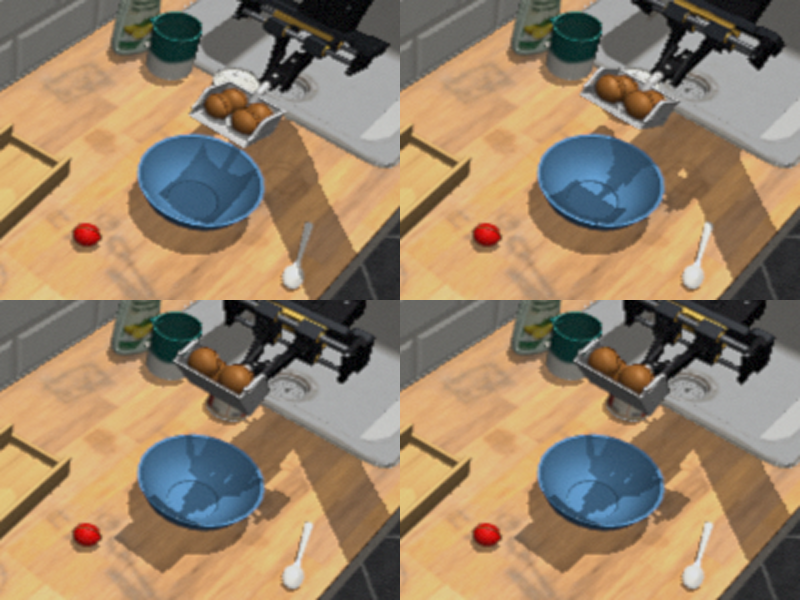

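View pics/side11.png

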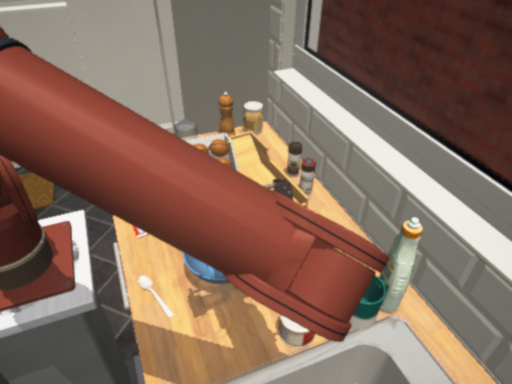

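The scoop tipped the wrong way. My lean sign was inverted (it should be lean + pitch), and the handle also turned in the pads while I lifted against the tray. The nuts are safe in the pan. I'll go back to a level pose and measure the actual scoop pitch in the grip.

```bash
sed -i 's/a=lean-pitch/a=lean+pitch/' h.py; python3 - <<'E'
from h import *
b=cv2.imread('pics/wrist9.png');a=cv2.imread('pics/wrist7.png');cv2.imwrite('pics/w79.png',cv2.resize(np.hstack([a[:,100:420],b[:,100:420]]),(800,480)))
c=read_camera("wrist");cv2.imwrite("pics/wrist12.png",c["pixels"][:,:,::-1])
# camera in tool frame
s=read_state();Rt=s['ee_rot'];pt=s['ee_pos']
Rc=cv2.Rodrigues(np.array(c['rvec']))[0];Rtc=Rc@Rt;ttc=Rc@pt+np.array(c['tvec']);np.savez('cam.npz',R=Rtc,t=ttc)
K=np.array(c['K'])
# scoop frame->tool: tool axes: z; y=-lateral(left); x=y×z
def px(Q,th):  # th = scoop pitch nose-up in 'lean=0 => scoop fwd is perp' : angle of scoop fwd above plane perp to tool
    # choose f,up in tool frame: tool z=f sin a-up cos a with a=tool lean rel scoop = LEAN-th
    a=LEAN-th
    # tool basis in scoop coords (x fwd,y left,z up)
    z=np.array([np.sin(a),0,-np.cos(a)]);y=np.array([0,-1,0]);x=np.cross(y,z);M=np.column_stack([x,y,z])
    g=np.array([-.093,0,.0646])+.019*z
    P=(np.array(Q)-g)@M
    return cv2.projectPoints(P,cv2.Rodrigues(Rtc)[0],ttc,K,None)[0].reshape(-1,2)
Q=[(-.043,.044,.038),(-.043,-.044,.038),(.043,.042,.002),(.043,-.042,.002),(-.04,0,.035)]
for d in(0,10,15,20,25,30,40):print(d,px(Q,np.radians(d)).round(0).tolist())
E
```

```text
0 [[177.0, 156.0], [340.0, 156.0], [189.0, 9.0], [328.0, 9.0], [259.0, 150.0]]
10 [[172.0, 149.0], [345.0, 149.0], [179.0, -26.0], [338.0, -26.0], [259.0, 142.0]]
15 [[170.0, 147.0], [348.0, 147.0], [172.0, -45.0], [345.0, -45.0], [259.0, 140.0]]
20 [[167.0, 146.0], [350.0, 146.0], [165.0, -64.0], [352.0, -64.0], [259.0, 137.0]]
25 [[164.0, 145.0], [353.0, 145.0], [156.0, -85.0], [361.0, -85.0], [259.0, 136.0]]
30 [[161.0, 145.0], [356.0, 145.0], [145.0, -106.0], [372.0, -106.0], [259.0, 136.0]]
40 [[154.0, 149.0], [363.0, 148.0], [117.0, -149.0], [400.0, -149.0], [259.0, 138.0]]
```

View pics/wrist12.png

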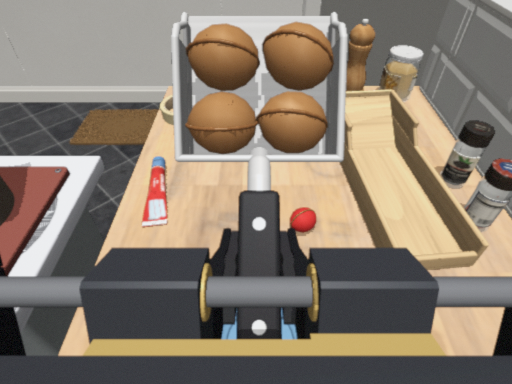

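View pics/w79.png

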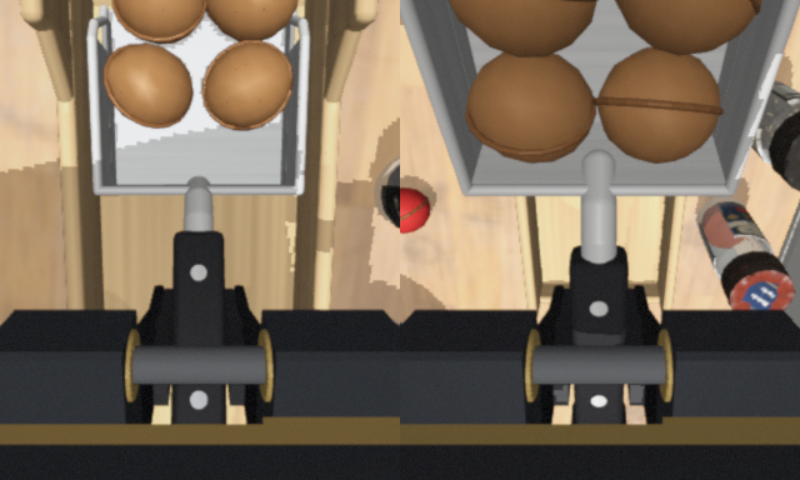

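Wrist view now: rear rim at (175..343,159), nose at (187..332,16). That matches a slip angle of about -2°, so the earlier slip has undone itself. It came from rotating too fast. Next: IK for the correct tipping direction.

```bash
python3 - <<'E'
from h import *
D=np.radians;B=np.array([.4365,-.174,0])
print(read_state()['qpos'],read_state()['ee_pos'])
for yaw in np.radians([60,75,90,105,120,135,150,165,180]):
    f=np.array([np.cos(yaw),np.sin(yaw),0]);res=[]
    for p,z in((50,.1),(10,.15),(-10,.09),(-30,.08),(-45,.08),(-55,.085)):
        q=ik(*pose(nose_o(B-.03*f+[0,0,z],yaw,D(p)),yaw,D(p),s=-1));res.append(None if q is None else np.round(q,2).tolist())
    print(round(np.degrees(yaw)),res)
E
```

```text
[ 1.1821  0.6318 -0.4978  1.5092 -0.5247  1.813   0.7306] [ 0.4365 -0.2122  0.2298]
60 [[1.43, 0.72, -0.35, 1.79, -0.59, 1.36, 0.91], [1.23, 0.13, -0.38, 1.87, -0.26, 1.27, 0.42], [1.08, 0.04, -0.5, 1.95, 0.06, 1.15, 0.03], [1.03, 0.07, -0.79, 1.93, 0.43, 1.3, -0.44], [0.99, 0.26, -1.07, 1.88, 0.73, 1.59, -0.8], [0.91, 0.48, -1.22, 1.84, 0.92, 1.87, -1.02]]
75 [[1.3, 0.84, -0.36, 1.55, -0.45, 1.52, 0.89], [1.14, 0.26, -0.39, 1.72, -0.18, 1.34, 0.56], [1.0, 0.12, -0.46, 1.87, 0.09, 1.15, 0.25], [1.0, 0.06, -0.76, 1.94, 0.45, 1.21, -0.2], [1.03, 0.16, -1.08, 1.96, 0.76, 1.42, -0.57], [-0.17, 0.11, 0.04, 1.99, 0.74, 1.46, -0.65]]
90 [[1.16, 0.96, -0.4, 1.32, -0.32, 1.69, 0.89], [1.07, 0.37, -0.42, 1.58, -0.1, 1.41, 0.69], [0.95, 0.18, -0.45, 1.8, 0.12, 1.16, 0.46], [0.94, 0.04, -0.7, 1.95, 0.45, 1.1, 0.05], [1.07, 0.04, -1.07, 2.03, 0.74, 1.2, -0.31], [-0.02, 0.02, -0.15, 2.1, 0.84, 1.32, -0.51]]
105 [[1.02, 1.08, -0.44, 1.1, -0.19, 1.86, 0.91], [0.99, 0.47, -0.47, 1.45, -0.01, 1.49, 0.81], [0.92, 0.24, -0.48, 1.74, 0.15, 1.17, 0.65], [0.9, 0.03, -0.65, 1.96, 0.42, 1.0, 0.32], [1.11, -0
[... 510 characters left out ...]
 -0.85, 2.2, 0.27, 0.57, 0.81], [0.62, -0.33, -0.55, 2.36, 0.72, 0.54, 0.3]]
150 [None, [0.77, 0.67, -0.66, 1.22, 0.28, 1.67, 1.2], [0.9, 0.38, -0.7, 1.62, 0.27, 1.2, 1.19], [1.05, 0.02, -0.77, 1.97, 0.14, 0.79, 1.25], [1.07, -0.27, -0.74, 2.23, -0.09, 0.48, 1.4], None]
165 [None, [0.71, 0.69, -0.73, 1.22, 0.37, 1.7, 1.33], [0.9, 0.4, -0.78, 1.62, 0.3, 1.21, 1.37], [1.13, 0.02, -0.84, 1.97, 0.01, 0.77, 1.6], [1.05, -0.26, -0.64, 2.23, -0.46, 0.51, 2.01], None]
180 [None, [0.66, 0.69, -0.8, 1.25, 0.45, 1.7, 1.47], [0.9, 0.4, -0.85, 1.63, 0.32, 1.21, 1.55], [1.19, 0.03, -0.89, 1.97, -0.12, 0.79, 1.94], [1.12, -0.22, -0.63, 2.21, -0.72, 0.63, 2.52], [0.23, -0.36, 0.21, 2.39, -0.66, 0.43, 2.54]]
```

```bash
cat >> h.py <<'E'
def slow(p,R,rate=25,v=.12):
    s=read_state();d=np.linalg.norm(p-s['ee_pos'])
    ang=np.degrees(np.linalg.norm(cv2.Rodrigues(s['ee_rot'].T@R)[0]))
    T=max(d/v,ang/rate,.05);line_to(p,feed=max(d/T,1e-3),attitude=R)
E
python3 - <<'E'
from h import *
D=np.radians;B=np.array([.4365,-.174,0]);yaw=np.pi/2
def N(off,z,pd):
    o=nose_o(B+[0,off,z],yaw,D(pd));return pose(o,yaw,D(pd),s=-1)
for w in[(-.03,.19,40),(-.03,.15,12)]:
    slow(*N(*w))
s=read_state();print(s['clock'],s['ft_force'],s['grip_width']*87)
for n in("scene","wrist"):
    c=read_camera(n);cv2.imwrite(f"pics/{n}13.png",c["pixels"][:,:,::-1])
a=cv2.imread('pics/scene13.png');b=cv2.imread('pics/wrist13.png')
cv2.imwrite('pics/c13.png',np.hstack([cv2.resize(a[100:280,220:440],(400,343),interpolation=2),cv2.resize(b,(400,343),interpolation=2)]))
E
```

```text
25.4583 [-0.3004 -0.8023 -2.8234] 19.31801252362474
```

View pics/c13.png

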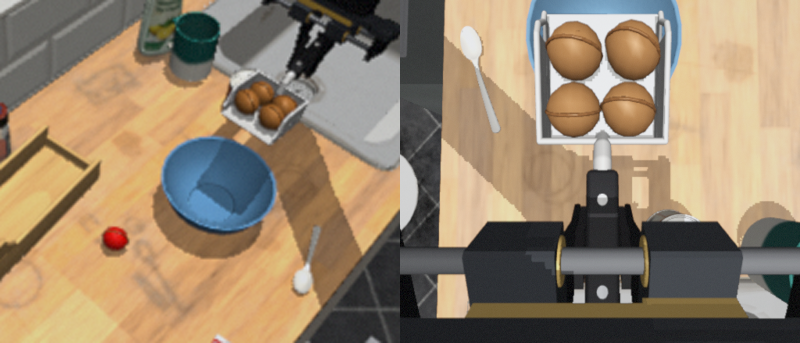

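Geometry is right now, with the nuts held and the nose over the bowl. I'll tip slowly.

```bash
python3 - <<'E'
from h import *
D=np.radians;B=np.array([.4365,-.174,0]);yaw=np.pi/2
def N(off,z,pd):
    o=nose_o(B+[0,off,z],yaw,D(pd));return pose(o,yaw,D(pd),s=-1)
W=[(-.025,.095,5),(-.025,.08,-8),(-.025,.08,-20),(-.025,.08,-32),(-.025,.082,-42),(-.025,.085,-50)]
for k,w in enumerate(W):
    slow(*N(*w))
    c=read_camera("scene");cv2.imwrite(f"pics/e{k}.png",c["pixels"][100:260,240:440,::-1])
s=read_state();print(s['clock'],s['ft_force'],s['grip_width']*87)
I=[cv2.resize(cv2.imread(f'pics/e{k}.png'),(400,300),interpolation=2) for k in(1,2,3,5)]
cv2.imwrite('pics/e.png',np.vstack([np.hstack(I[:2]),np.hstack(I[2:])]))
E
```

```text
29.2333 [-0.0827 -0.6036 -1.2518] 19.309026065130407
```

View pics/e.png

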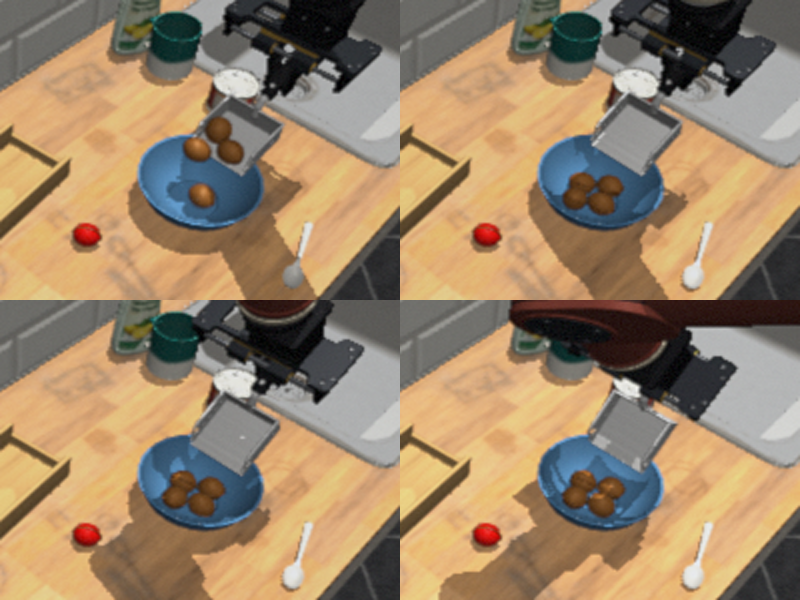

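All four are in the bowl. I'll raise the scoop, level it, return to the original spot and check the grip angle before setting down.

```bash
python3 - <<'E'
from h import *
D=np.radians;B=np.array([.4365,-.174,0]);yaw=np.pi/2
def N(off,z,pd):
    o=nose_o(B+[0,off,z],yaw,D(pd));return pose(o,yaw,D(pd),s=-1)
for w in[(-.03,.13,-50),(-.03,.17,-25),(-.03,.17,0)]:slow(*N(*w),rate=35,v=.15)
p,R=pose((.441,.168,.10),1.527,0,s=-1);slow(p,R,v=.16)
s=read_state();print(s['clock'],s['ft_force'],s['grip_width']*87,s['ee_pos']-p)
for n in("scene","wrist"):
    c=read_camera(n);cv2.imwrite(f"pics/{n}14.png",c["pixels"][:,:,::-1])
a=cv2.imread('pics/scene14.png');b=cv2.imread('pics/wrist14.png')
cv2.imwrite('pics/c14.png',np.hstack([cv2.resize(a,(400,343),interpolation=2),cv2.resize(b,(400,343),interpolation=2)]))
E
```

```text
34.2083 [ 0.3465  0.221  -2.2395] 19.457130363310096 [ 0.0001 -0.0004  0.    ]
```

View pics/c14.png

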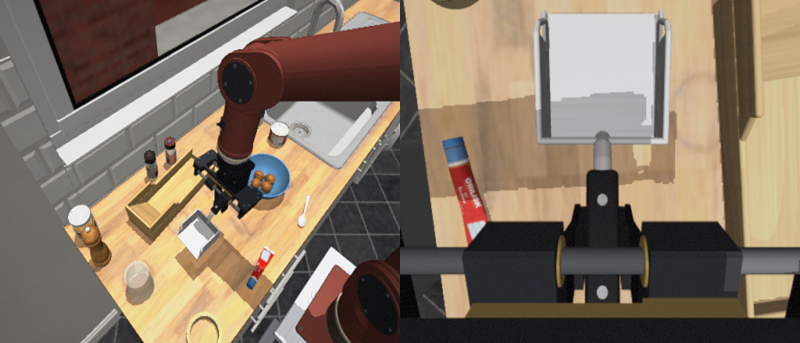

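View pics/wrist14.png

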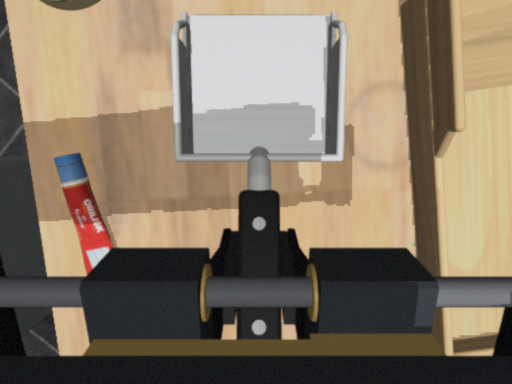

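The scoop sits about 2° nose-down in the grip, so I'll compensate and lower to contact.

```bash
python3 - <<'E'
from h import *
P=lambda z:pose((.441,.168,z),1.527,np.radians(2),s=-1)
p,R=P(.04);slow(p,R,v=.12)
p,R=P(.008);slow(p,R,v=.08)
f0=read_state()['ft_force']
for z in(.005,.0035,.002,.001,0,-.001,-.002,-.003):
    p,R=P(z);line_to(p,feed=.03);s=read_state();df=s['ft_force']-f0
    print(z,df)
    if df[2]>4:break
move_gripper(0.35);sleep(.3)
s=read_state();print(s['clock'],s['ft_force'])
c=read_camera("wrist");cv2.imwrite("pics/wrist15.png",c["pixels"][:,:,::-1])
E
```

```text
0.005 [-0.123  -0.1357 -0.5608]
0.0035 [-0.2347 -0.7576 -0.3108]
0.002 [-0.4544 -0.269   0.4866]
0.001 [0.1328 0.2502 0.7343]
0 [-0.86   -0.6992  1.9707]
-0.001 [-2.3812 -2.4838  9.1067]
37.875 [-0.3995  0.0629 -0.2369]
```

View pics/wrist15.png

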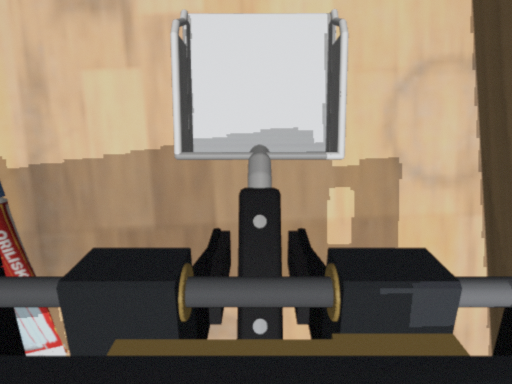

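Released, and the scoop stands still. I'll open fully, retreat straight up and check everything.

```bash
python3 - <<'E'
from h import *
move_gripper(.7)
s=read_state();p=s['ee_pos'];R=s['ee_rot']
line_to(p-R[:,2]*.16,feed=.12)
move_ptp([.30,-.55,.25],pose((0,0,0),np.pi/2,-LEAN,s=-1)[1]) if ik([.30,-.55,.25],pose((0,0,0),np.pi/2,-LEAN,s=-1)[1]) is not None else None
sleep(.3);s=read_state();print(s['clock'],s['ee_pos'],s['ft_force'])
sc=load("scene");sd=load("side")
for n,c in(("scene16",sc),("side16",sd)):cv2.imwrite(f"pics/{n}.png",c["pixels"][:,:,::-1])
a=cv2.imread('pics/scene16.png');b=cv2.imread('pics/side16.png')
cv2.imwrite('pics/c16.png',np.vstack([cv2.resize(np.hstack([a,b]),(800,300)),cv2.resize(np.hstack([a[150:300,200:400],b[150:300,150:350]]),(800,300),interpolation=2)]))
h=cv2.cvtColor(sc["pixels"],cv2.COLOR_RGB2HSV);m=cv2.inRange(h,(98,110,50),(118,255,255));k,l,st,ce=cv2.connectedComponentsWithStats(m);i=1+np.argmax(st[1:,4])
hull=cv2.convexHull(np.argwhere(l==i)[:,::-1].astype(np.float32))[:,0]
print("bowl",cv2.minEnclosingCircle(np.array([ray(sc,u,.062)[:2] for u in hull],np.float32)))
E
```

```text
42.7167 [ 0.3003 -0.5498  0.2501] [ 0.0917 -0.1003  0.1211]
bowl ((0.43679627776145935, -0.17094352841377258), 0.08843091130256653)
```

View pics/c16.png

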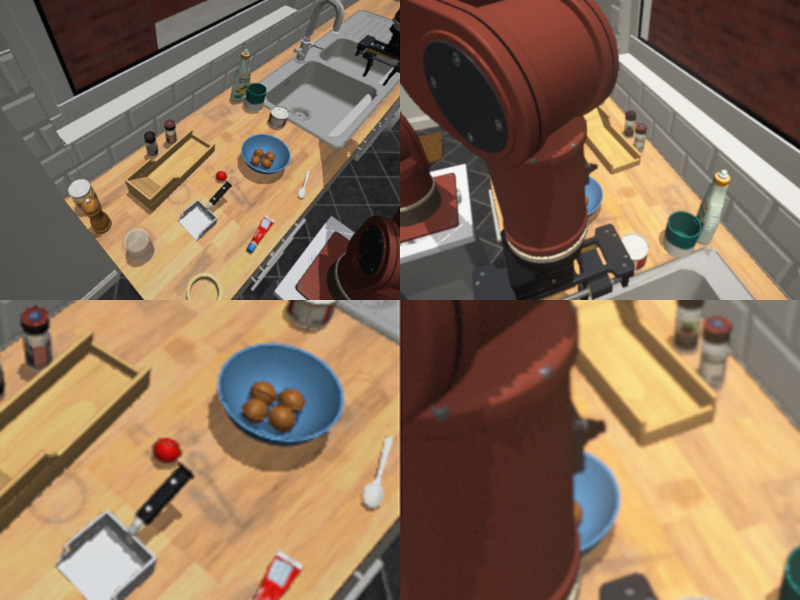

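```bash
python3 - <<'E'
from station import *
print(hand_in())
E
```

```text
the job is handed in; nothing more can be done
None
```

The job is handed in: all four walnuts are in the blue bowl and the scoop is back on the worktop, level and released. It took about 43 s of the 67 s allowed. I scooped all four in one stroke, lifted them well clear of the tray and tipped them out.

**Last checks:**
- **Walnuts:** the last scene picture shows all four together in the middle of the bowl. The tray is empty and no walnut lies on the worktop.
- **Bowl:** it measures within about 1 mm of where it stood, by the same method as at the start.
- **Scoop:** it stands at its original place on its flat bottom. Contact was felt at the expected height and there was no force left on the gripper after release.
- **Surroundings:** the glass, tin, jars and red look-alike appear unmoved in the last picture, but I did not measure them.
- **Robot:** it was parked clear of everything, and its arm hid much of the side view, so these final checks rest on the scene camera.

**What went wrong:** my tilt calculation had the wrong sign at first. The lift made the scoop turn in the grip, and the first attempt to tip it went backwards. No nuts were lost. I measured the scoop's angle in the wrist picture, corrected the sign and tipped again slowly. The scoop ended about 2° nose-down in the grip, and I allowed for that when setting it down.

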